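# Level the hutch feed shelf with a spirit level

## Task

Lay the spirit level lengthwise on the middle of the plywood feed shelf and let go of it, vial up, then turn the wing head of the shelf's levelling foot until the bubble rests centred between the vial's two lines. With the foot let go and the bubble still centred, press the level down onto the shelf gently with the fingers and finish like that, still holding it pressed. Leave everything else on the worktop where it is.

Things in the scene. Friction and masses are not known exactly. Their poses are not given: they have to be found in the camera images.
- level: Loose spirit level (0.26 kg), an aluminium bar 170 long, 26 wide, 40 mm high, lying upright on the worktop at the start. Origin: centre of its underside; x along its length, z up. The top is at 40 mm over the two black end blocks (each 52 mm long, centred 59 mm from the middle, the places to press) and about 39 mm over the green vial in the middle 66 mm; the bar can be gripped across its 26 mm width in the middle.
- bubble (a joint): The pale bubble, 14 mm long, in the vial on top of the level: its offset in m from the middle of the vial, positive towards the level's +x. It runs to the higher end, about 0.3 m per rad of tilt (stops at 0.02), and needs some 1.5 s to settle. Two black lines stand 10.8 mm either side of the middle: the bubble is centred when it lies between them (offset under about 3 mm).
- shelf_mid (a point): Middle of the top face of the plywood feed shelf (280 mm long, 120 wide, 14 thick, fixed to the worktop on its stand). y points along its length towards the levelling foot, x across it, z out of the face. The top face is about 60 to 70 mm above the worktop. At the start the foot end hangs too low by 0.026 to 0.058 rad; the shelf hinges about a crossbar near its other end, 120 mm from this point. Only the foot changes the tilt.
- foot_grip (a point): Centre of the grey metal wing head of the levelling foot, which stands upright beyond the shelf's foot end, about 116 mm above the worktop, on a vertical axis. The wing is a bar 50 mm long (this point's x), 14 mm thick (its y) and 36 mm high (18 mm above and below the point); it turns in place without rising. It is stiff: about 0.15 to 0.2 N m; it stays where it is left.
- foot (a joint): Angle of the wing head in rad, growing as it turns clockwise seen from above (travel -0.8 to 3.6). Clockwise raises the foot end of the shelf, 0.025 rad of tilt per rad; from the start it needs 1 to 2.4 rad clockwise to bring the shelf level, different each time.
- crock: Bystander: upturned terracotta crock, 124 mm across, 70 high. Origin: centre of its underside.
- bowl: Bystander: white ceramic bowl, 110 mm across, 45 high. Origin: centre of its underside.
- chew_stick: Bystander: bamboo chew stick, 130 mm long, 14 thick. Origin: under its middle, x along it.
- scoop: Bystander: metal hay scoop, pan 110 x 80 x 35 mm with a 100 mm handle. Origin: under the joint of pan and handle, the pan towards +x.
- salt_wheel: Bystander: pale salt-lick ring, 64 mm across, 22 high. Origin: centre of its underside.
- brush: Bystander: grooming brush lying flat, x along it, handle to -x. Origin under its middle.
- lamp_switch (a joint): Bystander: black toggle switch of the hutch lamp, fixed on the worktop to the robot's right, lever 40 mm long: 0 is off (as at the start), it grows as the lever is thrown away from the robot.
- shelf: The plywood shelf board with its steel ear. Origin on the hinge line near the shelf's far end from the foot, 20 mm below the top face; axes as shelf_mid.
There are look-alikes about, which are no part of the job. What is shaped like the level but blue or red is not meant.

How it is judged:
By the outcome, as a careful person would: the job done as asked, in the order asked, and still so for the second after the job is handed in, while the arm keeps its last pose, push and grip.
It also fails if it takes over 72 s, if anything falls off the work surface, if the arm or the gripper's body presses on something with over 40 N, if the wrist force passes 120 N, or if a joint passes its speed limit or range.

## Robot

A 6-joint arm with a two-finger parallel gripper is mounted at the origin on the work surface. World frame = base frame: x ahead of the robot, y to its left, z up, the work surface at z = 0. Lengths are in m, angles in rad, forces in N, time in s.
With the tool pointing down it reaches from about 0.25 to 0.775 m from the base axis. Payload 4 kg.
Tool frame: the origin (TCP) lies at the very end of the fingers, on their centre line; the grasp point (between the pads) lies 19 mm behind it; z points along the fingers, y is the direction in which the jaws open and shut (so a half turn about z gives the same grasp; the last joint's range is limited). The gripper opens to 94 mm and grips with 3 to 60 N. Pads are 16 mm wide; open, the fingers measure 119 mm over their backs; the gripper's body (75 mm by 177 mm) begins 78 mm behind the grasp point.
Start: joints at [1.025, 0.087, 1.371, -0, 1.684, -0.103], TCP at [0.236, 0.497, 0.206] pointing down, gripper open.
Joint ranges: [-3.1, 3.1], [-0.76, 2.03], [0.27, 2.55], [-1.08, 4.22], [0.17, 2.65], [-2.57, 2.57]. Speed limits (rad/s): [2.79, 2.79, 3.14, 3.14, 3.14, 3.14].

## Interface

Orientations are given as [roll, pitch, yaw] about the fixed x, y, z axes, in that order (R = Rz(yaw) Ry(pitch) Rx(roll)).
In Python, from bench import robot, cams, models gives the robot as it stands.
- The arm moves only by the tool step_arm, never from a script. Its argument "series" is a list of rows, each a list of 5 numbers: the gripper command: -1 is shut, 1 is fully open, values between are in proportion, then the shift along the tool's x, y, z in mm, then the turn about the tool's z in degrees. A call has 1 to 20 rows; each row is the pose to reach, as a shift and turn from the pose commanded when the call began, along the tool's axes at that moment; what a row does not reach only later rows make up. A row lasts 1/8 s, in which the tool goes at most 62.5 mm and 10.7 degrees, less where a joint would pass 70% of its speed; a pose out of reach is approached as far as the arm can. A call with a gripper value outside its range is refused whole. The fingers move at their own pace and stop on an object; the grip force is fixed at half the most. Time passes only in rows, so rows that repeat a pose let the fingers close. It gives the time, the measured TCP pose, the force and the opening at its end, in the units of the state.
- robot.get_obs(): the state, without advancing time (a new reading comes with each control period).
- cams.snapshot(name): name is "scene" or "top" or "wrist"; returns a dict with "pixels" (400x640x3 uint8, red, green, blue), "fov_y" (degrees; the focal length in pixels is half the picture's height over the tangent of half this angle, whatever the lens; pixels are square), "cx", "cy" (the principal point, pixels), "R" (3x3) and "t" (3): a world point X has camera coordinates R X + t. Camera axes: x right, y down, z forward; pixel columns grow to the right and rows downward; lengths in m; the calibration is good to about 2 mm. The wrist camera is an equidistant fisheye: a pixel r from the principal point sees the ray r / f radians off the axis. A picture is of the moment at which its call begins. There is no depth.
- robot.close_job(): hands the job in, once; it reports no verdict.
Trained networks look in a picture, given as the dict that the camera call returned (one of the last four; its "shot" number tells which), for a name from the list of things; names that differ only in an ending like _2 or _b are one class to them, and where a whole thing is asked for, a point or a joint stands for the part that bears it (a point fixed in the world has none). Each returns a list of dicts, best first, with "p" (0 to 1); they miss things now and then, are a little off and sometimes report something else, mostly with a low value. They report only what shows in the picture. A call takes as long as a camera call. They do not tell look-alikes from the thing itself.
- models.find_in(picture, label): "position" ([x, y, z] in m, in world coordinates, good to about 4 mm: the middle of the surface that is visible of it).
- models.pinpoint(picture, label): "position" ([x, y, z] in m, in world coordinates, good to about 4 mm: a listed point, or the origin of a listed thing).
The state is a dict: "time": time; "joint_positions": joint angles; "qvel": joint speeds; "joint_torque": joint torques, N m; "tool_pos": TCP position; "ee_rot": TCP orientation; "wrist_force": force on the tool from outside, world axes, zero at the start; "wrist_torque": the same for the moment, N m; "width": finger opening in m.
Only numpy, scipy, OpenCV 4.12 (cv2) and the standard library are available. Lean on these libraries where they do the work, as an engineer would, in place of code of your own. Each camera call takes 0.05 s, during which the arm holds its last target. There are 200 camera calls.

## Working session

There is one attempt and no reset: what is moved stays moved. The work goes in short steps, Python scripts to look and compute and a tool call to move; the robot and the scene stay as the last step left them, time stands still between calls to the robot, and variables do not carry over. Pictures are saved under pics/ and viewed, about 8 in all and at most 12, crops included, and the job is handed in when it is done.

Besides the shell and the picture viewer there is one more tool, called after "Request:" in YAML: its name, and indented under it one key for each argument. step_arm: Moves the arm, as the interface text tells. Its arguments: {"type":"object","properties":{"series":{"type":"array","items":{"type":"array","items":{"type":"number"}}}},"required":["series"]}

```bash
mkdir -p pics; ls
cat > h.py <<'E'
import numpy as np, cv2
from bench import robot, cams, models
def save(s,n,crop=None,k=1):
    im=s["pixels"][:,:,::-1]
    if crop: x0,y0,x1,y1=crop; im=im[y0:y1,x0:x1]
    cv2.imwrite("pics/"+n,cv2.resize(im,None,fx=k,fy=k,interpolation=cv2.INTER_CUBIC))
def proj(s,X):
    f=200/np.tan(np.radians(s["fov_y"])/2); c=s["R"]@np.array(X)+s["t"]
    return c[0]/c[2]*f+s["cx"], c[1]/c[2]*f+s["cy"]
def unproj(s,u,v,z):
    f=200/np.tan(np.radians(s["fov_y"])/2); R,t=np.array(s["R"]),np.array(s["t"])
    d=R.T@np.array([(u-s["cx"])/f,(v-s["cy"])/f,1]); o=-R.T@t
    return o+d*(z-o[2])/d[2]
E
python3 - <<'E'
from h import *
o=robot.get_obs(); print(o["time"],o["tool_pos"],o["ee_rot"],o["width"])
for n in ("top","scene"):
    s=cams.snapshot(n); save(s,n+"0.png")
    print(n,s["fov_y"],s["cx"],s["cy"],np.round(s["R"],3).tolist(),np.round(s["t"],3))
    for l in ("level","shelf_mid","foot_grip","shelf"):
        for d in models.pinpoint(s,l)[:3]:
            p=d["position"]; print(l,round(d["p"],2),np.round(p,3),np.round(proj(s,p)))
E
```

```text
pics
0.0 [0.23538156 0.49647893 0.20433509] [-3.13946415e+00 -2.38700320e-04  2.69877346e+00] 0.09374066110137878
top 55.25819751614361 313.9059278906713 200.7743146034061 [[0.022, -1.0, -0.002], [-0.983, -0.021, -0.184], [0.184, 0.006, -0.983]] [-0.085  0.51   1.241]
level 0.85 [0.317 0.179 0.002] [238. 258.]
level 0.76 [ 0.243 -0.265 -0.002] [369. 283.]
level 0.73 [ 0.303 -0.584 -0.003] [463. 267.]
shelf_mid 0.79 [0.524 0.047 0.067] [278. 195.]
foot_grip 0.49 [0.555 0.235 0.117] [218. 182.]
shelf 0.81 [ 0.507 -0.069  0.048] [312. 202.]
scene 57.683684795993095 316.5571126243669 201.11164589167848 [[0.815, 0.579, -0.007], [0.443, -0.631, -0.637], [-0.373, 0.516, -0.771]] [-0.355 -0.194  1.481]
level 0.95 [ 0.451 -0.332  0.   ] [259. 269.]
level 0.9 [ 0.244 -0.265  0.003] [227. 224.]
level 0.82 [ 0.299 -0.586  0.002] [163. 306.]
shelf_mid 0.56 [0.526 0.052 0.065] [346. 191.]
foot_grip 0.74 [0.548 0.23  0.116] [379. 154.]
shelf 0.9 [ 0.509 -0.07   0.051] [322. 214.]
```

View pics/top0.png

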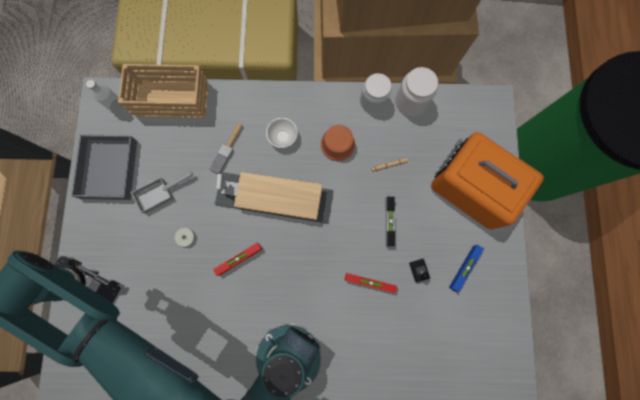

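View pics/scene0.png

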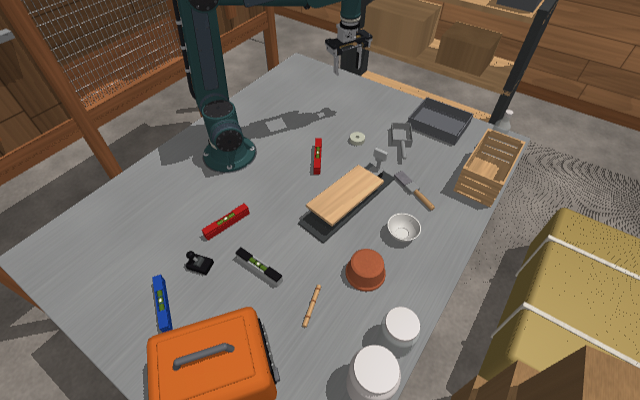

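The candidates in the top picture are red (238,258), red (370,283), blue (467,268), and black/aluminium with a green vial (391,221). Only the last fits, since red and blue are ruled out. I'll confirm it in an enlarged crop along with the foot.

Run:
```python
from h import *
s=cams.snapshot("top")
im=s["pixels"][:,:,::-1]
a=cv2.resize(im[185:260,350:430],None,fx=5,fy=5,interpolation=cv2.INTER_CUBIC)
b=cv2.resize(im[165:240,205:335],None,fx=3,fy=5*0.6,interpolation=cv2.INTER_CUBIC)
b=cv2.copyMakeBorder(b,0,a.shape[0]-b.shape[0],0,0,cv2.BORDER_CONSTANT)
cv2.imwrite("pics/crop1.png",np.hstack([a,b]))
# level dark mask -> rectangle
g=cv2.cvtColor(im,cv2.COLOR_BGR2GRAY); m=np.zeros_like(g)
m[190:255,378:405]=(g[190:255,378:405]<60)
y,x=np.nonzero(m); 
P=np.array([unproj(s,u,v,0.04) for u,v in zip(x,y)])[:,:2].astype(np.float32)
print("level rect",cv2.minAreaRect(P), len(P))
# shelf wood mask
h=cv2.cvtColor(im,cv2.COLOR_BGR2HSV); m=np.zeros_like(g)
r=h[165:240,205:335]; m[165:240,205:335]=((r[...,0]>8)&(r[...,0]<25)&(r[...,1]>70)&(r[...,2]>120))
m[:, :232]=0
m=cv2.morphologyEx(m,cv2.MORPH_OPEN,np.ones((3,3)))
y,x=np.nonzero(m)
P=np.array([unproj(s,u,v,0.066) for u,v in zip(x,y)])[:,:2].astype(np.float32)
print("shelf rect",cv2.minAreaRect(P),len(P))
```

```text
level rect ((0.45042115449905396, -0.33271121978759766), (0.023683378472924232, 0.16305693984031677), 89.25000762939453) 205
shelf rect ((0.5236504673957825, 0.04654046893119812), (0.2800624966621399, 0.11886061728000641), 82.49079895019531) 2891
```

View pics/crop1.png

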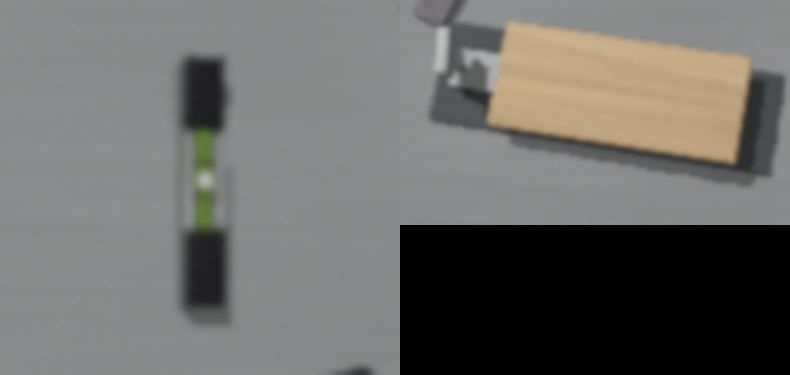

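The picture confirms it: a black-ended aluminium bar with a green vial, top px (391,221), lying along world x. The wing shows at top px (219,181), roughly along world x. I'll work out the first move.

```bash
cat >> h.py <<'E'
def shift(c,cy,t,ty):
    "commanded pos/yaw(deg) -> target; tool pointing straight down"
    a=np.radians(cy); d=np.array(t)-np.array(c)
    x=np.array([np.cos(a),np.sin(a),0]); y=np.array([np.sin(a),-np.cos(a),0])
    print("shift mm",np.round([d@x*1e3,d@y*1e3,-d[2]*1e3],1),"turn",round(-(ty-cy),2))
E
python3 - <<'E'
from h import *
shift([.236,.497,.206],154.63,[.4505,-.3325,.15],-0.75)
E
```

```text
shift mm [-549.2 -657.6   56. ] turn 155.38
```

Request:
step_arm:
  series:
    - [1, -549.2, -657.6, 10, 155.4]
    - [1, -549.2, -657.6, 10, 155.4]
    - [1, -549.2, -657.6, 10, 155.4]
    - [1, -549.2, -657.6, 10, 155.4]
    - [1, -549.2, -657.6, 10, 155.4]
    - [1, -549.2, -657.6, 10, 155.4]
    - [1, -549.2, -657.6, 10, 155.4]
    - [1, -549.2, -657.6, 10, 155.4]
    - [1, -549.2, -657.6, 10, 155.4]
    - [1, -549.2, -657.6, 10, 155.4]
    - [1, -549.2, -657.6, 10, 155.4]
    - [1, -549.2, -657.6, 10, 155.4]
    - [1, -549.2, -657.6, 10, 155.4]
    - [1, -549.2, -657.6, 56, 155.4]
    - [1, -549.2, -657.6, 56, 155.4]
    - [1, -549.2, -657.6, 56, 155.4]
    - [1, -549.2, -657.6, 56, 155.4]
    - [1, -549.2, -657.6, 56, 155.4]

```text
time: 2.8
tool_pos: [0.4506, -0.3323, 0.1508]
ee_rot: [3.14, -0.002, -0.012]
wrist_force: [-0.3, -0.9, 1.2]
width: 0.094
```

Run:
```python
from h import *
s=cams.snapshot("wrist"); save(s,"w1.png")
print(s["fov_y"],s["cx"],s["cy"])
for l in ("level",):
    for d in models.pinpoint(s,l)[:2]: print(d["p"],np.round(d["position"],4))
```

```text
65.70646984690485 317.8742086020676 201.60007922838557
0.96 [ 3.150e-01  1.786e-01 -3.000e-04]
0.78 [ 0.4525 -0.3319 -0.0031]
```

View pics/w1.png

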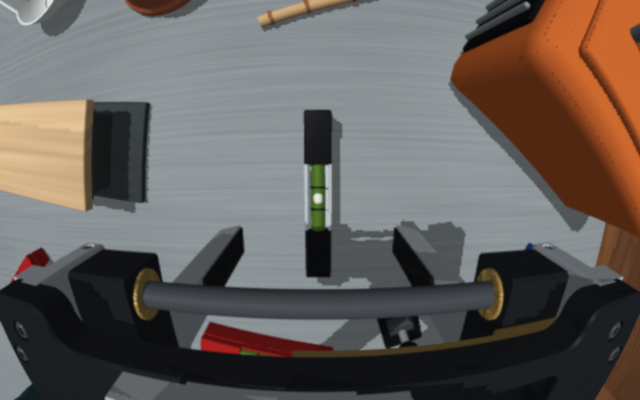

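The wrist view shows the right level at (318,195), centred between the fingers, with the bubble at (318,198). I'll descend, grip and lift.

Request:
step_arm:
  series:
    - [1, 0, 0, 60, 0]
    - [1, 0, 0, 110, 0]
    - [1, 0, 0, 132, 0]
    - [1, 0, 0, 141, 0]
    - [1, 0, 0, 141, 0]
    - [-1, 0, 0, 141, 0]
    - [-1, 0, 0, 141, 0]
    - [-1, 0, 0, 141, 0]
    - [-1, 0, 0, 141, 0]
    - [-1, 0, 0, 141, 0]
    - [-1, 0, 0, 141, 0]
    - [-1, 0, 0, 141, 0]
    - [-1, 0, 0, 135, 0]
    - [-1, 0, 0, 100, 0]
    - [-1, 0, 0, 50, 0]
    - [-1, 0, 0, 0, 0]
    - [-1, 0, 0, 0, 0]

```text
time: 5.03
tool_pos: [0.4524, -0.3345, 0.155]
ee_rot: [3.135, -0.008, -0.013]
wrist_force: [0.3, -0.5, -2.0]
width: 0.0259
```

Run:
```python
from h import *
shift([.4506,-.3325,.15],-0.75,[.5237,.0465,.15],-0.75+83.24)
shift([.4506,-.3325,.15],-0.75,[.5237,.0465,.15],-0.75+83.24-180)
print(robot.get_obs()["joint_positions"])
```

```text
shift mm [  68.1 -379.9   -0. ] turn -83.24
shift mm [  68.1 -379.9   -0. ] turn 96.76
[-7.37530273e-01  1.22022138e-01  1.43261602e+00  1.57968007e-04
  1.57612922e+00  8.46681200e-01]
```

Request:
step_arm:
  series:
    - [-1, 10, -50, 0, -9]
    - [-1, 18, -100, 0, -18]
    - [-1, 27, -150, 0, -27]
    - [-1, 36, -200, 0, -36]
    - [-1, 45, -250, 0, -45]
    - [-1, 54, -300, 0, -54]
    - [-1, 60, -340, 0, -63]
    - [-1, 65, -365, 0, -73]
    - [-1, 68.1, -379.9, 0, -83.2]
    - [-1, 68.1, -379.9, 10, -83.2]
    - [-1, 68.1, -379.9, 40, -83.2]
    - [-1, 68.1, -379.9, 58, -83.2]
    - [-1, 68.1, -379.9, 63, -83.2]
    - [-1, 68.1, -379.9, 63, -83.2]

```text
time: 6.78
tool_pos: [0.5233, 0.046, 0.0862]
ee_rot: [-3.141, 0.0, 1.437]
wrist_force: [1.0, -0.2, -1.8]
width: 0.0261
```

Run:
```python
from h import *
s=cams.snapshot("wrist"); save(s,"w2.png")
for l in ("level","shelf_mid","foot_grip"):
    for d in models.pinpoint(s,l)[:2]: print(l,d["p"],np.round(d["position"],4))
```

```text
level 0.67 [ 3.136e-01  1.791e-01 -2.000e-04]
level 0.56 [0.5249 0.0486 0.078 ]
```

View pics/w2.png

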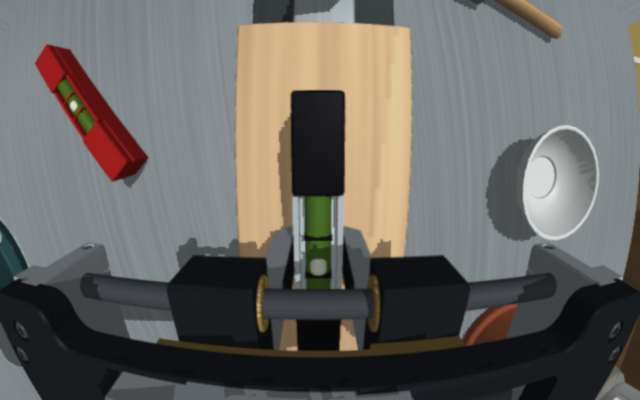

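The level is lined up with the shelf (bar centre col 319, shelf centre col 324). I'll lower it in small steps.

Request:
step_arm:
  series:
    - [-1, 0, 0, 2, 0]
    - [-1, 0, 0, 4, 0]
    - [-1, 0, 0, 5, 0]
    - [-1, 0, 0, 5, 0]

```text
time: 7.48
tool_pos: [0.5232, 0.0464, 0.0813]
ee_rot: [-3.141, 0.0, 1.439]
wrist_force: [0.2, -0.1, -2.5]
width: 0.026
```

Request:
step_arm:
  series:
    - [-1, 0, 0, 1, 0]
    - [-1, 0, 0, 2, 0]
    - [-1, 0, 0, 3, 0]
    - [-1, 0, 0, 3, 0]

```text
time: 7.98
tool_pos: [0.5233, 0.0464, 0.0783]
ee_rot: [-3.141, -0.0, 1.439]
wrist_force: [-0.2, -1.2, -2.1]
width: 0.0257
```

Request:
step_arm:
  series:
    - [-1, 0, 0, 1, 0]
    - [-1, 0, 0, 2, 0]
    - [-1, 0, 0, 2, 0]

```text
time: 8.35
tool_pos: [0.5235, 0.0464, 0.0767]
ee_rot: [3.141, -0.0, 1.439]
wrist_force: [-0.9, 1.1, -2.0]
width: 0.0257
```

Request:
step_arm:
  series:
    - [-1, 0, 0, 1, 0]
    - [-1, 0, 0, 2, 0]
    - [-1, 0, 0, 2, 0]

```text
time: 8.72
tool_pos: [0.5239, 0.0468, 0.0753]
ee_rot: [3.14, -0.001, 1.439]
wrist_force: [-0.3, 2.4, 3.5]
width: 0.0256
```

There is contact now, with the force up about 5 N. I'll release and rise to look.

Request:
step_arm:
  series:
    - [0, 0, 0, 0, 0]
    - [0, 0, 0, 0, 0]
    - [0, 0, 0, 0, 0]
    - [0, 0, 0, 0, 0]
    - [0, 0, 0, -20, 0]
    - [0, 0, 0, -60, 0]
    - [0, 0, 0, -110, 0]
    - [0, 0, 0, -110, 0]

```text
time: 9.72
tool_pos: [0.5262, 0.0464, 0.1899]
ee_rot: [3.131, -0.001, 1.439]
wrist_force: [0.0, -0.2, -0.2]
width: 0.0472
```

Run:
```python
from h import *
s=cams.snapshot("wrist"); save(s,"w3.png")
for l in ("level","foot_grip","shelf_mid"):
    for d in models.pinpoint(s,l)[:2]: print(l,d["p"],np.round(d["position"],4))
print(robot.get_obs()["tool_pos"],robot.get_obs()["ee_rot"])
```

```text
level 0.77 [ 0.3123  0.1758 -0.0016]
level 0.55 [0.5252 0.049  0.0637]
shelf_mid 0.76 [0.5281 0.0501 0.0635]
[0.52239965 0.04640059 0.1825936 ] [-3.13834926e+00  3.49407415e-04  1.43862700e+00]
```

View pics/w3.png

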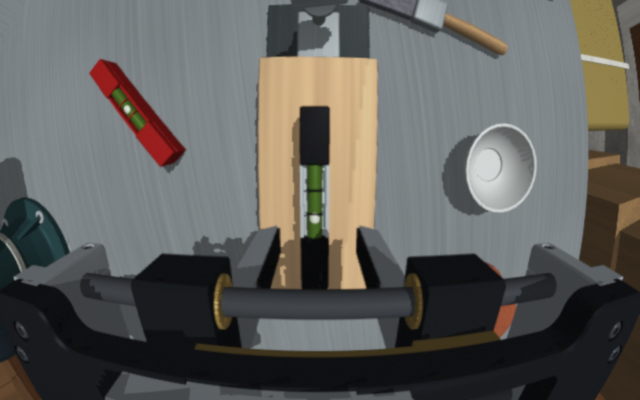

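The level lies free along the middle of the shelf. The bubble is at (315,218), off towards the hinge end as expected. Next I'll look at the wing from above it.

Run:
```python
from h import *
shift([.5237,.0465,.185],82.49,[.5495,.232,.21],172.5)
```

```text
shift mm [187.3   1.3 -25. ] turn -90.01
```

Request:
step_arm:
  series:
    - [0, 20, 0, -25, -10]
    - [0, 60, 0, -25, -20]
    - [0, 110, 0, -25, -30]
    - [0, 150, 0, -25, -40]
    - [0, 187.3, 1.3, -25, -50]
    - [0, 187.3, 1.3, -25, -60]
    - [0, 187.3, 1.3, -25, -70]
    - [0, 187.3, 1.3, -25, -80]
    - [0, 187.3, 1.3, -25, -90]
    - [0, 187.3, 1.3, -25, -90]
    - [0, 187.3, 1.3, -25, -90]

```text
time: 11.3
tool_pos: [0.5489, 0.2318, 0.2083]
ee_rot: [-3.141, -0.002, 3.007]
wrist_force: [0.3, -1.0, -0.1]
width: 0.0472
```

Run:
```python
from h import *
s=cams.snapshot("wrist"); save(s,"w4.png")
print(np.round(s["R"],3).tolist(),np.round(s["t"],4).tolist())
for l in ("foot_grip",):
    for d in models.pinpoint(s,l)[:2]: print(l,d["p"],np.round(d["position"],4))
t=cams.snapshot("top")
for d in models.pinpoint(t,"foot_grip")[:2]: print(d["p"],np.round(d["position"],4))
print(robot.get_obs()["tool_pos"],robot.get_obs()["ee_rot"],robot.get_obs()["joint_positions"])
```

```text
[[0.134, 0.991, -0.001], [0.964, -0.13, 0.233], [0.23, -0.032, -0.973]] [-0.3039, -0.5227, 0.2743]
foot_grip 0.79 [0.5493 0.2366 0.1142]
0.49 [7.517e-01 4.650e-02 4.000e-04]
0.43 [0.5557 0.2336 0.117 ]
[0.54926495 0.23185902 0.20930499] [-3.14152354e+00 -2.35602565e-04  3.00847990e+00] [ 3.04333570e-01  1.90120148e-01  1.24774824e+00  3.75381294e-05
  1.70396696e+00 -1.13334504e+00]
```

View pics/w4.png

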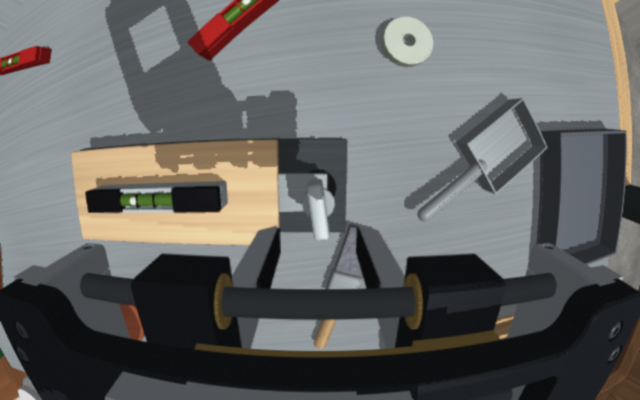

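The wing shows at about (318,205), slightly skew, and the level's vial and bubble at (131,200) are visible too. I'll enlarge the wing to fit its centre and yaw.

```bash
cat >> h.py <<'E'
def wun(s,u,v,z):
    "fisheye unproject onto plane z"
    f=200/np.tan(np.radians(s["fov_y"])/2); R,t=np.array(s["R"]),np.array(s["t"])
    x,y=u-s["cx"],v-s["cy"]; r=np.hypot(x,y); th=r/f
    d=R.T@np.array([np.sin(th)*x/r,np.sin(th)*y/r,np.cos(th)]); o=-R.T@t
    return o+d*(z-o[2])/d[2]
E
python3 - <<'E'
from h import *
s=cams.snapshot("wrist"); im=s["pixels"][:,:,::-1]
a=cv2.resize(im[160:250,280:360],None,fx=6,fy=6,interpolation=cv2.INTER_CUBIC)
b=cv2.resize(im[175:225,110:185],None,fx=4,fy=4,interpolation=cv2.INTER_CUBIC)
b=cv2.copyMakeBorder(b,0,a.shape[0]-b.shape[0],0,0,cv2.BORDER_CONSTANT)
cv2.imwrite("pics/w4c.png",np.hstack([a,b]))
E
```

```text
(no output)
```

View pics/w4c.png

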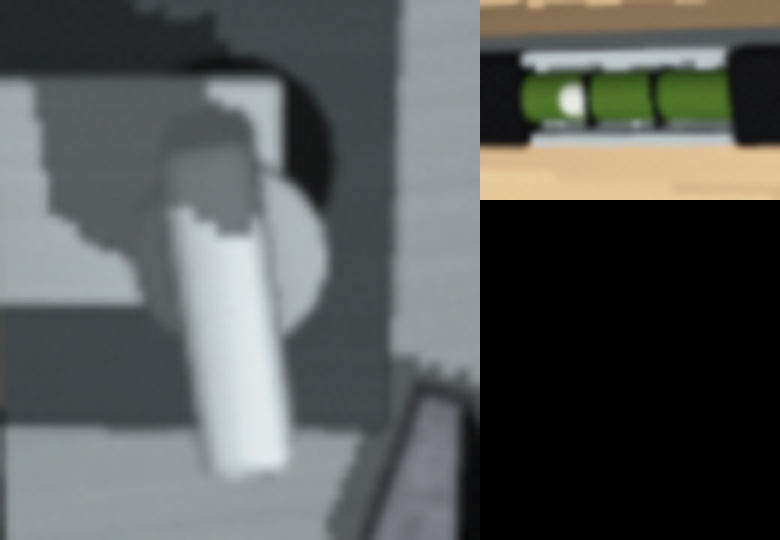

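Run:
```python
from h import *
s=cams.snapshot("wrist")
P=[wun(s,280+x/6,160+y/6,.134)[:2] for x,y in ((167,150),(253,145),(212,470),(290,465))]
print(np.round(P,4).tolist()); a=(P[0]+P[1])/2;b=(P[2]+P[3])/2; d=b-a
print("c",np.round((a+b)/2,4),"len",np.hypot(*d),"yaw",np.degrees(np.arctan2(d[1],d[0])),"w",np.hypot(*(P[0]-P[1])),np.hypot(*(P[2]-P[3])))
Q=[wun(s,110+x/4,175+100/4,.103)[:2] for x in (571-480,588-480,655-480)]
e=[np.hypot(*(q-Q[1])) for q in Q]; print("bubble off",(np.hypot(*(Q[0]-(Q[1]+Q[2])/2))),"lines",e[2])
```

```text
[[0.527, 0.2274], [0.5279, 0.2394], [0.5748, 0.2273], [0.5755, 0.2387]]
c [0.5513 0.2332] len 0.047745999516853974 yaw -0.5131737085845142 w 0.012021052760215083 0.011413859126249213
bubble off 0.0168845876011854 lines 0.02207227321772272
```

The wing centre is (0.5513, 0.2332) with yaw about −1°. The bubble offset is about 16.5 mm, so it needs about 2.2 rad (126°) clockwise.

Request:
step_arm:
  series:
    - [0, -1.6, 1.4, 0, -6.5]
    - [0, -1.6, 1.4, 40, -6.5]
    - [0, -1.6, 1.4, 80, -6.5]
    - [0, -1.6, 1.4, 100, -6.5]
    - [0, -1.6, 1.4, 109, -6.5]
    - [0, -1.6, 1.4, 109, -6.5]
    - [-1, -1.6, 1.4, 109, -6.5]
    - [-1, -1.6, 1.4, 109, -6.5]
    - [-1, -1.6, 1.4, 109, -6.5]
    - [-1, -1.6, 1.4, 109, -6.5]
    - [-1, -1.6, 1.4, 109, -6.5]

```text
time: 12.98
tool_pos: [0.5514, 0.2313, 0.1012]
ee_rot: [-3.138, 0.001, 3.122]
wrist_force: [-0.6, -5.5, 2.4]
width: 0.0141
```

The wing is gripped, with a width of 14.1 mm. It sits about 2 mm lower in y than I estimated, so I'll shift by that and turn.

Request:
step_arm:
  series:
    - [-1, 0, -2, 0, 0]
    - [-1, 0, -2, 0, 6]
    - [-1, 0, -2, 0, 12]
    - [-1, 0, -2, 0, 18]
    - [-1, 0, -2, 0, 24]
    - [-1, 0, -2, 0, 30]
    - [-1, 0, -2, 0, 36]
    - [-1, 0, -2, 0, 42]
    - [-1, 0, -2, 0, 48]
    - [-1, 0, -2, 0, 54]
    - [-1, 0, -2, 0, 60]
    - [-1, 0, -2, 0, 60]

```text
time: 14.48
tool_pos: [0.5521, 0.2323, 0.1011]
ee_rot: [3.138, -0.001, 2.077]
wrist_force: [3.0, 3.2, 0.4]
width: 0.0139
```

Request:
step_arm:
  series:
    - [-1, 0, 0, 0, 6]
    - [-1, 0, 0, 0, 12]
    - [-1, 0, 0, 0, 18]
    - [-1, 0, 0, 0, 24]
    - [-1, 0, 0, 0, 30]
    - [-1, 0, 0, 0, 36]
    - [-1, 0, 0, 0, 42]
    - [-1, 0, 0, 0, 48]
    - [-1, 0, 0, 0, 54]
    - [-1, 0, 0, 0, 60]
    - [-1, 0, 0, 0, 60]

```text
time: 15.85
tool_pos: [0.5533, 0.2322, 0.1011]
ee_rot: [3.138, -0.005, 1.03]
wrist_force: [7.2, 2.9, -1.0]
width: 0.0139
```

Run:
```python
from h import *
o=robot.get_obs();print(o["wrist_force"],o["wrist_torque"],o["joint_positions"][5])
s=cams.snapshot("wrist");t=cams.snapshot("top");c=cams.snapshot("scene")
im=lambda q:q["pixels"][:,:,::-1]
L=[.5245,.0475,.103]
def crop(q,n):
    u,v=map(int,proj(q,L)); return cv2.resize(im(q)[v-25:v+25,u-32:u+32],(400,312),interpolation=cv2.INTER_CUBIC)
cv2.imwrite("pics/c5.png",np.vstack([np.hstack([crop(t,0),crop(c,0)]),cv2.resize(im(s),(800,500))[200:]])[:600])
```

```text
[ 7.20909517  2.89334462 -0.97876862] [ 0.44648667 -0.66713448 -0.11281797] 0.8433121111499725
```

View pics/c5.png

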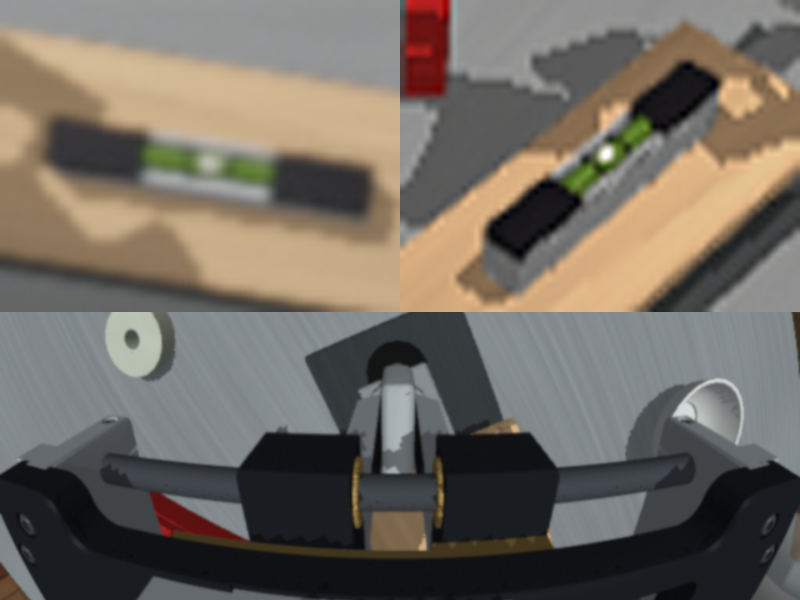

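The bubble is near centred in both views. I'll release the foot, rise and look from above the level with the wrist camera.

Request:
step_arm:
  series:
    - [0, 0, 0, 0, 0]
    - [0, 0, 0, 0, 0]
    - [0, 0, 0, 0, 0]
    - [0, 0, 0, 0, 0]
    - [0, 0, 0, -40, 0]
    - [0, 0, 0, -80, 0]
    - [0, 0, 0, -120, 0]
    - [0, 0, 0, -120, 0]

```text
time: 17.0
tool_pos: [0.5529, 0.2317, 0.2253]
ee_rot: [3.136, -0.007, 1.029]
wrist_force: [-0.6, -0.0, -0.4]
width: 0.0467
```

Run:
```python
from h import *
shift([.5513,.2312,.221],58.99,[.5245,.0475,.221],82.49)
```

```text
shift mm [-171.3   71.7   -0. ] turn -23.5
```

Request:
step_arm:
  series:
    - [0, -50, 21, 0, -8]
    - [0, -100, 42, 0, -16]
    - [0, -150, 62, 0, -23.5]
    - [0, -171.3, 71.7, 0, -23.5]
    - [0, -171.3, 71.7, 0, -23.5]
    - [0, -171.3, 71.7, 0, -23.5]
    - [0, -171.3, 71.7, 0, -23.5]
    - [0, -171.3, 71.7, 0, -23.5]

```text
time: 18.0
tool_pos: [0.5241, 0.0483, 0.2203]
ee_rot: [-3.141, -0.0, 1.44]
wrist_force: [-0.0, -0.2, 0.6]
width: 0.047
```

```bash
cat > meas.py <<'E'
from h import *
import sys
s=cams.snapshot("wrist"); im=s["pixels"][:,:,::-1]; h=cv2.cvtColor(im,cv2.COLOR_BGR2HSV)
g=((h[...,0]>35)&(h[...,0]<65)&(h[...,1]>90)).astype(np.uint8); g[:,:285]=0; g[:,350:]=0
ys,xs=np.nonzero(g); uc=int(np.median(xs)); print("green",ys.min(),ys.max(),uc,xs.min(),xs.max())
col=slice(uc-2,uc+3)
for v in range(ys.min()-3,ys.max()+4): print(v,im[v,col].mean(0).astype(int),end=";")
save(s,sys.argv[1],(270,100,370,290),3)
print(robot.get_obs()["time"])
E
python3 meas.py m1.png
```

```text
green 166 234 318 311 324
163 [22 19 19];164 [22 19 19];165 [20 21 18];166 [18 32 24];167 [23 60 41];168 [33 90 62];169 [ 36 100  68];170 [ 37 102  70];171 [ 37 102  69];172 [ 37 102  69];173 [ 37 102  69];174 [ 36 101  69];175 [ 37 102  69];176 [ 37 101  69];177 [ 37 101  69];178 [ 36 101  68];179 [ 36 101  68];180 [ 36 101  68];181 [ 36 101  68];182 [ 36 101  68];183 [ 36 100  68];184 [ 36 100  68];185 [ 36 100  68];186 [ 36 100  68];187 [35 98 66];188 [32 87 59];189 [26 64 44];190 [23 43 32];191 [28 66 46];192 [33 88 60];193 [38 99 68];194 [ 59 113  85];195 [117 151 134];196 [184 199 192];197 [203 214 209];198 [201 212 207];199 [197 209 203];200 [197 208 203];201 [197 208 203];202 [195 206 201];203 [182 195 189];204 [151 171 162];205 [102 136 120];206 [ 54 108  80];207 [36 99 67];208 [35 99 66];209 [34 95 64];210 [30 80 55];211 [23 52 37];212 [21 41 30];213 [27 70 48];214 [32 90 61];215 [34 97 65];216 [35 99 66];217 [34 98 66];218 [35 99 67];219 [35 98 66];220 [35 99 66];221 [34 98 67];222 [35 98 66];223 [34 98 66];224 [35 98 66];225 [34 98 66];226 [34 98 66];227 [33 95 64];228 [32 91 61];229 [30 85 57];230 [24 70 47];231 [21 59 40];232 [18 50 34];233 [14 36 25];234 [10 16 12];235 [9 8 8];236 [9 7 7];237 [9 8 7];18.05
```

View pics/m1.png

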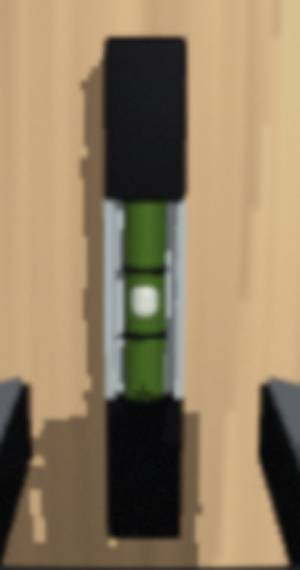

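The lines are at rows 190.0 and 211.7 (mid 200.9) and the bubble centre is at row 200.1. That is about 0.8 mm off with the foot let go, so it is centred. Next I'll shut the fingers and press on the hinge-side end block, with the vial in camera view.

Request:
step_arm:
  series:
    - [-1, -30, 0, 0, 0]
    - [-1, -59, 0, 0, 0]
    - [-1, -59, 0, 0, 0]
    - [-1, -59, 0, 0, 0]
    - [-1, -59, 0, 0, 0]
    - [-1, -59, 0, 30, 0]
    - [-1, -59, 0, 60, 0]
    - [-1, -59, 0, 85, 0]
    - [-1, -59, 0, 98, 0]
    - [-1, -59, 0, 98, 0]
    - [-1, -59, 0, 98, 0]

```text
time: 19.42
tool_pos: [0.5171, -0.011, 0.1238]
ee_rot: [3.139, -0.0, 1.439]
wrist_force: [1.7, 0.6, 0.4]
width: 0.0006
```

Request:
step_arm:
  series:
    - [-1, 0, 0, 2, 0]
    - [-1, 0, 0, 4, 0]
    - [-1, 0, 0, 6, 0]
    - [-1, 0, 0, 7, 0]
    - [-1, 0, 0, 8, 0]
    - [-1, 0, 0, 8, 0]

```text
time: 20.18
tool_pos: [0.5162, -0.0111, 0.1144]
ee_rot: [-3.141, -0.0, 1.439]
wrist_force: [0.5, -0.2, 0.3]
width: 0.0006
```

Request:
step_arm:
  series:
    - [-1, 0, 0, 1, 0]
    - [-1, 0, 0, 2, 0]
    - [-1, 0, 0, 2, 0]

```text
time: 20.55
tool_pos: [0.5162, -0.0111, 0.1124]
ee_rot: [-3.141, -0.0, 1.439]
wrist_force: [0.0, -0.7, 0.5]
width: 0.0007
```

Request:
step_arm:
  series:
    - [-1, 0, 0, 1, 0]
    - [-1, 0, 0, 2, 0]
    - [-1, 0, 0, 2, 0]

```text
time: 20.92
tool_pos: [0.5163, -0.0111, 0.1105]
ee_rot: [3.141, -0.0, 1.439]
wrist_force: [-0.2, 0.6, 0.3]
width: 0.0008
```

Request:
step_arm:
  series:
    - [-1, 0, 0, 1, 0]
    - [-1, 0, 0, 2, 0]
    - [-1, 0, 0, 2, 0]

```text
time: 21.3
tool_pos: [0.5166, -0.0111, 0.1103]
ee_rot: [3.14, -0.0, 1.439]
wrist_force: [-3.4, -0.3, 7.7]
width: 0.0003
```

The fingers press with about 8 N. I'll hold briefly, then check the bubble and the scene.

Request:
step_arm:
  series:
    - [-1, 0, 0, 0, 0]
    - [-1, 0, 0, 0, 0]
    - [-1, 0, 0, 0, 0]
    - [-1, 0, 0, 0, 0]
    - [-1, 0, 0, 0, 0]
    - [-1, 0, 0, 0, 0]
    - [-1, 0, 0, 0, 0]
    - [-1, 0, 0, 0, 0]

```text
time: 22.3
tool_pos: [0.5166, -0.0111, 0.1103]
ee_rot: [3.14, -0.0, 1.439]
wrist_force: [-1.3, 0.8, 7.3]
width: 0.0007
```

Run:
```python
from h import *
s=cams.snapshot("wrist"); im=s["pixels"][:,:,::-1]
t=cams.snapshot("top")["pixels"][:,:,::-1]
a=cv2.resize(im,(800,500))[100:420]
b=cv2.resize(t[160:260,180:440],(728,280),interpolation=cv2.INTER_CUBIC)
cv2.imwrite("pics/fin.png",np.vstack([a,cv2.copyMakeBorder(b,0,0,0,72,cv2.BORDER_CONSTANT)]))
o=robot.get_obs(); print(o["wrist_force"],o["time"])
h=cv2.cvtColor(im,cv2.COLOR_BGR2HSV)
g=((h[...,0]>35)&(h[...,0]<65)&(h[...,1]>90)).astype(np.uint8); g[:,:290]=0; g[:,346:]=0
ys,xs=np.nonzero(g);uc=int(np.median(xs));print(uc,ys.min(),ys.max())
print([(v,int(im[v,uc-2:uc+3,1].mean())) for v in range(ys.min(),ys.max()+1)])
```

```text
[-2.92164561 -0.12465641  7.29043168] 22.4
318 87 200
[(87, 27), (88, 66), (89, 107), (90, 119), (91, 119), (92, 118), (93, 119), (94, 118), (95, 118), (96, 118), (97, 118), (98, 118), (99, 118), (100, 117), (101, 117), (102, 117), (103, 116), (104, 116), (105, 116), (106, 116), (107, 116), (108, 116), (109, 115), (110, 115), (111, 115), (112, 115), (113, 114), (114, 114), (115, 113), (116, 113), (117, 113), (118, 113), (119, 113), (120, 112), (121, 113), (122, 112), (123, 107), (124, 85), (125, 54), (126, 40), (127, 68), (128, 102), (129, 111), (130, 111), (131, 111), (132, 110), (133, 112), (134, 124), (135, 161), (136, 205), (137, 221), (138, 224), (139, 222), (140, 219), (141, 217), (142, 217), (143, 217), (144, 217), (145, 217), (146, 216), (147, 213), (148, 206), (149, 197), (150, 184), (151, 166), (152, 137), (153, 113), (154, 107), (155, 107), (156, 106), (157, 106), (158, 105), (159, 103), (160, 95), (161, 72), (162, 40), (163, 28), (164, 45), (165, 72), (166, 93), (167, 102), (168, 104), (169, 104), (170, 103), (171, 104), (172, 103), (173, 103), (174, 103), (175, 103), (176, 103), (177, 103), (178, 103), (179, 102), (180, 102), (181, 102), (182, 102), (183, 102), (184, 102), (185, 101), (186, 101), (187, 101), (188, 101), (189, 102), (190, 101), (191, 101), (192, 101), (193, 101), (194, 101), (195, 101), (196, 101), (197, 101), (198, 97), (199, 76), (200, 38)]
```

View pics/fin.png

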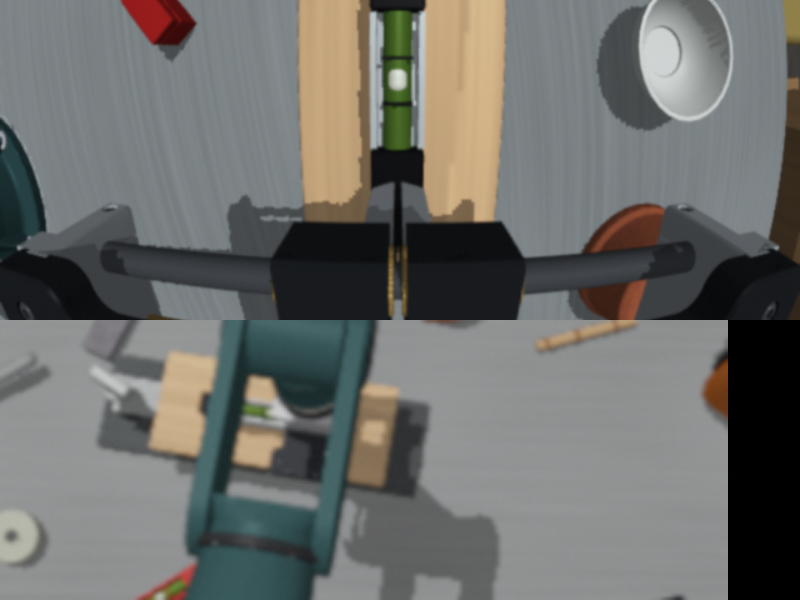

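The picture shows the shut fingers on the near end block. The bubble is at row 143.4 between the lines at 125.8 and 162.8 (mid 144.3), about 0.5 mm off. The press is steady at 7.3 N, so I'll hand it in.

```bash
python3 -c "
from bench import robot
print(robot.close_job())"
```

```text
the job is handed in; nothing more can be done
None
```

I laid the level lengthwise on the middle of the shelf, let go of it, and turned the foot wing about 120° clockwise until the bubble was centred. I then let go of the foot and pressed the hinge-side end block with shut fingers, and handed the job in at about 22 s, still pressing.

- **Bubble:** it was about 0.8 mm off centre after the foot was let go, and about 0.5 mm off while pressed (limit about 3 mm).
- **Press:** it held steady at about 7.3 N, and the last wrist picture shows the fingers on the block.
- **Bystanders:** I touched none of them, but checked this only by eye in the pictures, not by measurement.
- **Disagreement:** the networks often took a red look-alike for the level, so I chose it by colour. My image estimate of the wing's position was about 2 mm off in y, which I corrected once I had gripped it.

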